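Tidy the hair and skin things into the dressing tray

TASK

Put the three hair and skin things into the white tray, each in the middle of its own mat: the white lotion pot upright on the round cork mat, the steel bobby pin box with the pins on its lid, lid up, on the blue mat, and the wooden hair pick with tines flat and lengthwise on the green mat. Leave the look-alikes where they are (the amber shoe cream jar, the red-topped sewing tin and the solid wooden shoehorn), and let go of everything.

Things in the scene. Friction and masses are not known exactly. Their poses are not given: they have to be found in the camera images.
- caddy: White plastic dressing tray, 280 (its x) x 190 (its y) x 22 mm high, fixed to the ledge. Walls 5 mm, floor 5 mm thick. Two dividers as high as the walls cut it into three equal bays side by side along its x, each 86.7 mm (x) by 180 mm (y) inside, centres 91.7 mm apart; a mat lies in each. Origin: centre of its underside, z up.
- mat_cork: Round cork mat, 76 mm across: the lotion pot's place. Fixed in one of the tray's three bays, at the bay's centre, its axes parallel to the tray's (x across the bay, y along it); which bay it lies in changes. 3 mm thick; origin at the centre of its underside, so its top is 3 mm above the origin and 8 mm above the ledge.
- mat_blue: Dark blue rectangular mat, 76 (x) x 110 (y) mm: the bobby pin box's place. Fixed in one of the tray's three bays, at the bay's centre, its axes parallel to the tray's (x across the bay, y along it); which bay it lies in changes. 3 mm thick; origin at the centre of its underside, so its top is 3 mm above the origin and 8 mm above the ledge.
- mat_green: Green rectangular mat, 76 (x) x 165 (y) mm: the hair pick's place. Fixed in one of the tray's three bays, at the bay's centre, its axes parallel to the tray's (x across the bay, y along it); which bay it lies in changes. 3 mm thick; origin at the centre of its underside, so its top is 3 mm above the origin and 8 mm above the ledge.
- lotion_pot: White glazed ceramic lotion pot with white screw lid, an orange disc 36 mm across on the lid; upright, 56 mm diameter, 52 mm high, about 0.17 kg. Origin: centre of its underside, z up.
- shoe_cream: Look-alike, not to be moved: jar of shoe cream of the same size and shape (56 mm diameter, 52 mm high), amber-brown glass with a plain black lid. Origin: centre of its underside.
- pin_box: Closed steel bobby pin box, 70 (its x) x 45 (its y) x 30 mm high, three black bobby pins shown on the lid; a 3 mm dark catch juts from the middle of its -y side (look only); about 0.09 kg. Origin: centre of its underside, z up.
- sewing_tin: Look-alike, not to be moved: steel sewing tin of the same size (70 x 45 x 30 mm), with a red panel on the lid instead of the pins. Origin: centre of its underside.
- hair_pick: Dark wooden hair pick lying flat, 140 mm long along its x, 12 mm thick. Handle 26 mm wide from x = -70 to 0 mm, cross bar 60 mm wide from x = 0 to 14 mm, then four separate tines 6 mm wide with 12 mm gaps between them to x = +70 mm. Balances at about x = -8 mm; grip the handle across y near x = -14 mm. About 35 g. Origin: middle of its length, on the underside, z up.
- shoehorn: Look-alike, not to be moved: dark wooden shoehorn lying flat, 140 mm long, 12 mm thick, the same 26 mm wide handle (to -x) but a solid blade 46 mm wide without tines, and a brass disc 16 mm across near the handle's end. Origin: middle of its length, on the underside.
Things that resemble listed ones, but are neither listed nor needed, are in the scene too. Leave any pink or turquoise look-alike of the hair_pick alone.

How it is judged (in metres and radians):
At the end, for the whole second after the job is handed in: Lotion pot on the cork, pin box on the blue, hair pick on the green mat: centres within 15 mm, resting on it (under 5 mm above it), tilt under 0.1 rad, the pick within 0.25 rad of lengthwise (either way round), all released and at rest; the three look-alikes within 20 mm of their start (horizontal distance between lotion_pot and mat_cork below 0.015 m and z of lotion_pot in the frame of mat_cork between -0.002 and 0.008 m and angle between each of lotion_pot, pin_box, hair_pick's own z axis and vertical below 0.1 rad and linear speed of each of lotion_pot, pin_box, hair_pick below 0.02 m/s and angular speed of each of lotion_pot, pin_box, hair_pick below 0.2 rad/s and horizontal distance between pin_box and mat_blue below 0.015 m and z of pin_box in the frame of mat_blue between -0.002 and 0.008 m and horizontal distance between hair_pick and mat_green below 0.015 m and z of hair_pick in the frame of mat_green between -0.002 and 0.008 m and angle between the x axis of hair_pick and the y axis of mat_green, either way round below 0.25 rad and distance of each of shoe_cream, sewing_tin, shoehorn from where it was at the start of the episode below 0.02 m); the robot touches nothing.
It fails at once if a look-alike (shoe cream) is picked up or pushed more than 20 mm (distance of shoe_cream from where it was at the start of the episode above 0.02 m).
It fails at once if a look-alike (sewing tin) is picked up or pushed more than 20 mm (distance of sewing_tin from where it was at the start of the episode above 0.02 m).
It fails at once if a look-alike (shoehorn) is picked up or pushed more than 20 mm (distance of shoehorn from where it was at the start of the episode above 0.02 m).
It also fails if it takes over 88 s, if anything falls off the work surface, if the arm or the gripper's body presses on something with over 40 N, if the wrist force passes 120 N, or if a joint passes its speed limit or range.

ROBOT

A 6-joint arm with a two-finger parallel gripper is mounted at the origin on the work surface. World frame = base frame: x ahead of the robot, y to its left, z up, the work surface at z = 0. Lengths are in mm, angles in rad, forces in N, time in s.
With the tool pointing down it reaches from about 350 to 975 mm from the base axis. Payload 7.1 kg.
Tool frame: the origin (TCP) lies between the finger pads; the fingertips stand 14 mm ahead of it and the grasp point (between the pads) lies 5 mm behind it; z points along the fingers, y is the line along which they close (so a half turn about z gives the same grasp; the last joint's range is limited). The gripper opens to 88 mm and grips with 3 to 60 N. Pads are 20 mm wide; open, the fingers measure 115 mm over their backs; the gripper's body (75 mm by 178 mm) begins 61 mm behind the grasp point.
Start: joints at [-0.019, 0.423, 1.63, -0, 1.089, -0.019], TCP at [624.984, 0.026, 236.675] pointing down, gripper open.
Joint ranges: [-3, 3], [-0.9, 2.11], [0.09, 2.58], [-1.31, 4.45], [0.11, 2.69], [-2.54, 2.54]. Speed limits (rad/s): [2.39, 2.39, 3.01, 3.14, 3.14, 3.14].

INTERFACE

Orientations are given as a rotation vector (axis times angle).
In Python, from workcell import ctrl gives the robot as it stands. The module is installed in compiled form; this text tells all that it offers.
- The arm moves only by the tool servo_tool, never from a script. Its argument "plan" is a list of rows, each a list of 3 entries, a list of its own where there are three numbers: the closure, from 0 (fully open) to 1 (shut), then the shift along the world's x, y, z in mm, then the turn about the world's z in degrees. In form: [[hand, [x, y, z], yaw], ...]. A call has 1 to 10 rows; each row is the pose to reach, as a shift and turn from the pose commanded when the call began; what a row does not reach only later rows make up. A row lasts 1/12 s, in which the tool goes at most 41.7 mm and 7.16 degrees, less where a joint would pass 70% of its speed; a pose out of reach is approached as far as the arm can. A call with a gripper value outside its range is refused whole. The fingers move at their own pace and stop on an object; the grip force is fixed at half the most. Time passes only in rows, so rows that repeat a pose let the fingers close. It gives the time, the measured TCP pose, the force, the opening and the grip force at its end, in the units of the state.
- ctrl.get_obs(): the state, without advancing time (a new reading comes with each control period).
- ctrl.get_image(name): name is "scene" or "side" or "wrist"; returns the picture (400x640x3 uint8, blue, green, red); there is no depth.
- ctrl.camera_info(name): a dict with "fovy" (degrees; the focal length in pixels is half the picture's height over the tangent of half this angle, whatever the lens; pixels are square), "cx", "cy" (the principal point, pixels), "rvec" (rotation vector, rad) and "tvec" (3), from world to camera coordinates, as OpenCV has them; the wrist camera has in their place "T_tool_cam" (4x4, takes a point from camera to tool coordinates, whose origin is the TCP and whose axes are the flange's). Camera axes: x right, y down, z forward; pixel columns grow to the right and rows downward; lengths in mm; the calibration is good to about 2 mm. A picture is of the moment at which its call begins: read the wrist's pose just before it. camera_info takes no time and is no camera call.
- ctrl.close_job(): hands the job in; it is judged then, once.
The state is a dict: "t": time; "qpos": joint angles; "qvel": joint speeds; "joint_torque": joint torques, N m; "ee_pos": TCP position; "orientation": TCP orientation; "ft_force": force on the tool from outside, world axes, zero at the start; "moment": the same for the moment, N m; "width": finger opening in mm; "grasp_force": force on a finger pad.
Only numpy, scipy, OpenCV 4.12 (cv2) and the standard library are available. Lean on these libraries where they do the work, as an engineer would, in place of code of your own. Each camera call takes 0.05 s, during which the arm holds its last target. There are 200 camera calls.

## Working session

There is one attempt and no reset: what is moved stays moved. The work goes in short steps, Python scripts to look and compute and a tool call to move; the robot and the scene stay as the last step left them, time stands still between calls to the robot, and variables do not carry over. Pictures are saved under pics/ and viewed, at most 14 in all, crops included, and the job is handed in when it is done.

Besides the shell and the picture viewer there is one more tool, called by a JSON object that holds its "name" and its "arguments", one argument or row to a line. servo_tool: Moves the arm, as the interface text tells. Its arguments: {"type":"object","properties":{"plan":{"type":"array"}},"required":["plan"]}

```bash
mkdir -p pics
cat > h.py <<'E'
import numpy as np, cv2
from workcell import ctrl
from scipy.spatial.transform import Rotation as R
def cam(name, obs=None):
    c=ctrl.camera_info(name); f=200/np.tan(np.radians(c['fovy'])/2)
    K=np.array([[f,0,c['cx']],[0,f,c['cy']],[0,0,1]])
    if 'rvec' in c:
        Rm=cv2.Rodrigues(np.array(c['rvec'],float))[0]; t=np.array(c['tvec'],float).ravel()
    else:
        o=obs or ctrl.get_obs(); T=np.eye(4); T[:3,:3]=R.from_rotvec(o['orientation']).as_matrix(); T[:3,3]=o['ee_pos']
        M=np.linalg.inv(T@np.array(c['T_tool_cam'])); Rm=M[:3,:3]; t=M[:3,3]
    return K,Rm,t
def p2w(name,uv,z,obs=None):
    K,Rm,t=cam(name,obs); d=Rm.T@np.linalg.inv(K)@np.array([*uv,1.]); C=-Rm.T@t
    return (C+d*(z-C[2])/d[2]).round(1)
def w2p(name,P,obs=None):
    K,Rm,t=cam(name,obs); q=K@(Rm@np.array(P,float)+t); return (q[:2]/q[2]).round(1)
E
python3 - <<'E'
from h import *
o=ctrl.get_obs(); print(o['t'],o['ee_pos'],o['orientation'],o['width'])
for n in ['scene','side','wrist']:
    cv2.imwrite(f'pics/{n}0.png',ctrl.get_image(n)); c=ctrl.camera_info(n); print(n,c)
a=cv2.imread('pics/scene0.png'); b=cv2.imread('pics/wrist0.png')
cv2.imwrite('pics/s0.png',cv2.resize(a,(800,500)))
E
```

```text
0.0 [6.24479774e+02 5.54372303e-02 2.35910325e+02] [-2.22065975e+00 -2.22070994e+00  1.61598120e-03] 87.6092375622225
scene {'fovy': 55.75997768053501, 'cx': 311.87038602851595, 'cy': 202.78140005999208, 'rvec': array([ 1.57562631,  1.67569264, -0.91400917]), 'tvec': array([ -57.26811493, -289.07413413, 1643.31077039])}
side {'fovy': 42.80377603398465, 'cx': 322.00075117536915, 'cy': 203.46878702008604, 'rvec': array([ 2.06738428, -0.8180605 ,  0.42502884]), 'tvec': array([-348.59902495,  266.33069135, 1413.53243998])}
wrist {'fovy': 63.12915576645777, 'cx': 312.78491545480347, 'cy': 200.59798903109936, 'T_tool_cam': array([[-4.05694352e-04, -9.65747274e-01, -2.59484175e-01,
         7.08336803e+01],
       [ 9.99999517e-01, -1.59601732e-04, -9.69458807e-04,
        -9.48751844e-01],
       [ 8.94838077e-04, -2.59484444e-01,  9.65746873e-01,
        -1.47185544e+02],
       [ 0.00000000e+00,  0.00000000e+00,  0.00000000e+00,
         1.00000000e+00]])}
```

View pics/scene0.png

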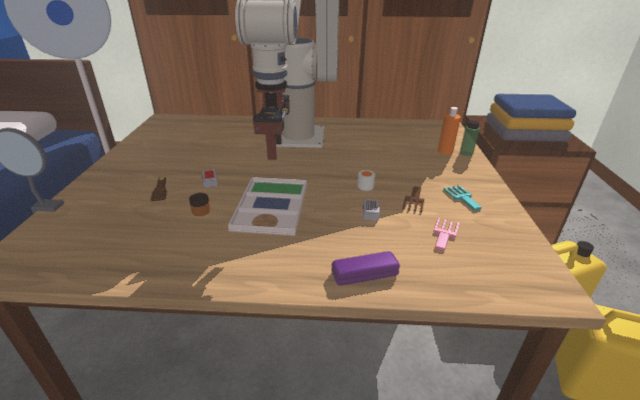

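View pics/wrist0.png

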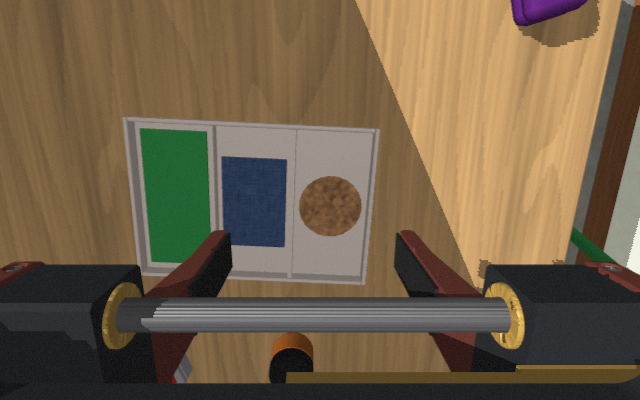

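The scene view shows the tray, with green nearest the robot, then blue, then cork. 
- **Pot candidates:** white pot with orange disc (366,180), amber jar (200,204). 
- **Box candidates:** box with pins (371,209), red-panel tin (209,177). 
- **Pick candidates:** dark tined pick (414,200), shoehorn (160,189), turquoise (462,197) and pink (446,233) picks. 

By the description I choose (366,180), (371,209) and (414,200), and check them in an enlarged crop.

Run:
```python
from h import *
a=cv2.imread('pics/scene0.png')[160:240,340:460]
cv2.imwrite('pics/c1.png',cv2.resize(a,(780,520),interpolation=cv2.INTER_CUBIC))
o=ctrl.get_obs()
print('tray corners wrist z22',[p2w('wrist',u,22,o) for u in [(125,118),(378,129),(365,283),(137,273)]])
print('mats',[p2w('wrist',u,8,o) for u in [(330,206),(254,202),(177,198)]])
print('pot',p2w('scene',(366,175),52),'box',p2w('scene',(371,205),30),'pick',p2w('scene',(414,201),12))
print('jar',p2w('scene',(200,198),52),'tin',p2w('scene',(209,173),30),'horn',p2w('scene',(160,189),12))
print('turq',p2w('scene',(462,197),12),'pink',p2w('scene',(446,233),12),'case',p2w('scene',(366,266),20))
```

```text
tray corners wrist z22 [array([420.8,  65.9,  22. ]), array([693.8,  54.2,  22. ]), array([ 687.3, -131.4,   22. ]), array([ 407.9, -118. ,   22. ])]
mats [array([643.6, -36.7,   8. ]), array([552.7, -31.7,   8. ]), array([461.1, -26.8,   8. ])]
pot [430.4 262.2  52. ] box [576.4 270.3  30. ] pick [517.6 409.4  12. ]
jar [ 602.7 -237.8   52. ] tin [ 407.8 -271.5   30. ] horn [ 493.6 -412.9   12. ]
turq [484.5 565.3  12. ] pink [678.2 470.5  12. ] case [834.5 241.4  20. ]
```

View pics/c1.png

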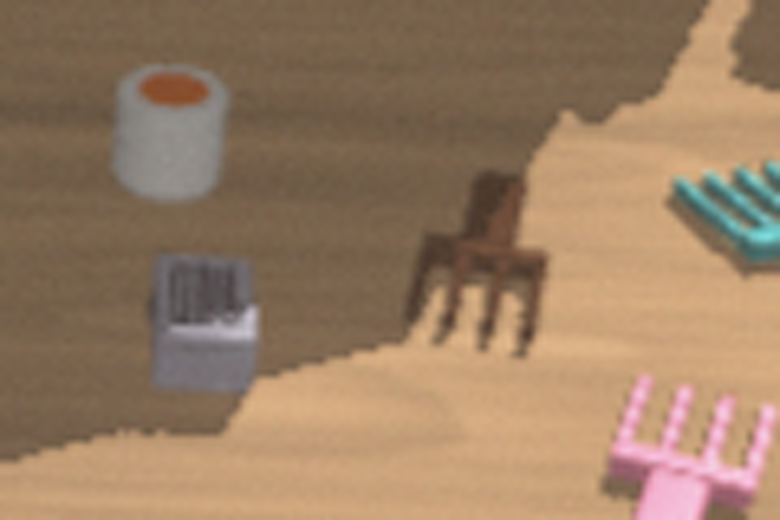

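The crop confirms the choice: white pot with orange disc, box with three pins, dark tined pick (handle toward the robot). Moving over them for a closer look from the wrist camera.

{"name": "servo_tool", "arguments": {
  "plan": [
    [0,[-15,34,0],0],
    [0,[-30,68,0],0],
    [0,[-45,102,0],0],
    [0,[-60,136,0],0],
    [0,[-75,170,0],0],
    [0,[-90,204,0],0],
    [0,[-105,225,0],0],
    [0,[-105,225,0],0],
    [0,[-105,225,0],0]
  ]
}}

```text
t: 0.9
ee_pos: [519.2, 226.0, 236.6]
orientation: [2.218, 2.225, -0.001]
ft_force: [-0.9, -0.1, -0.0]
width: 87.9
grasp_force: 0.0
```

Run:
```python
from h import *
o=ctrl.get_obs(); im=ctrl.get_image('wrist'); import json
cv2.imwrite('pics/w1.png',im); np.save('o1.npy',np.r_[o['ee_pos'],o['orientation']]); print(o['t'],o['ee_pos'],o['orientation'],abs(o['qvel']).max())
```

```text
0.9 [519.23468911 225.98171644 236.55028227] [ 2.21829146e+00  2.22454998e+00 -6.57102099e-04] 0.0419547863938038
```

View pics/w1.png

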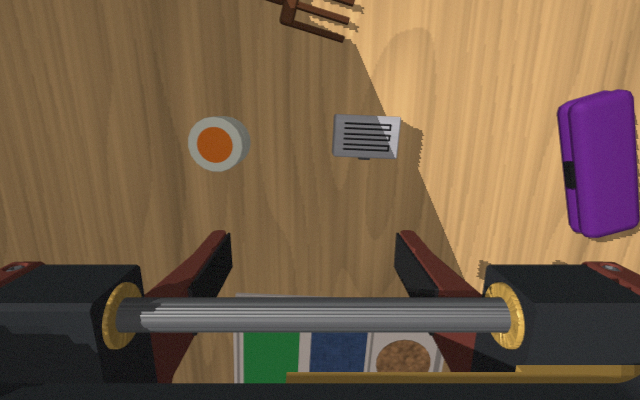

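Run:
```python
from h import *
v=np.load('o1.npy'); o={'ee_pos':v[:3],'orientation':v[3:]}
print('pot',p2w('wrist',(215,145),52,o))
print('box',[p2w('wrist',u,30,o) for u in [(336,114),(400,117),(397,159),(333,155)]],p2w('wrist',(367,137),30,o))
im=cv2.imread('pics/w1.png')[90:190,170:430]; cv2.imwrite('pics/c2.png',cv2.resize(im,(780,300),interpolation=cv2.INTER_CUBIC))
```

```text
pot [419.1 265.5  52. ]
box [array([542.1, 295.9,  30. ]), array([609.5, 293. ,  30. ]), array([609.4, 248.8,  30. ]), array([539.7, 253. ,  30. ])] [575.7 272.2  30. ]
```

View pics/c2.png

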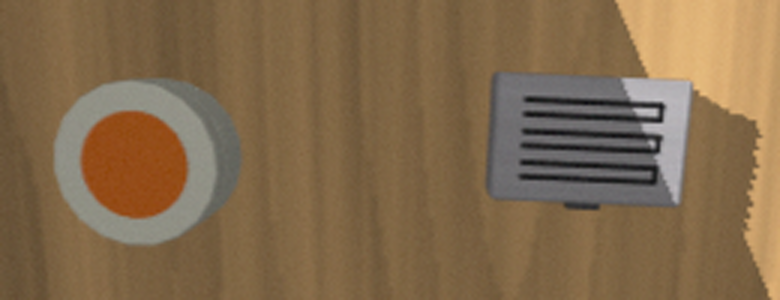

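{"name": "servo_tool", "arguments": {
  "plan": [
    [0,[0,40,0],0],
    [0,[0,80,0],0],
    [0,[0,120,0],0],
    [0,[0,135,0],0],
    [0,[0,135,0],0],
    [0,[0,135,0],0]
  ]
}}

```text
t: 1.45
ee_pos: [520.4, 359.2, 236.1]
orientation: [2.221, 2.221, -0.002]
ft_force: [0.1, -0.2, 0.4]
width: 87.8
grasp_force: 0.0
```

Run:
```python
from h import *
o=ctrl.get_obs(); im=ctrl.get_image('wrist')
cv2.imwrite('pics/w2.png',im); np.save('o2.npy',np.r_[o['ee_pos'],o['orientation']]); print(o['t'],o['ee_pos'],o['orientation'],abs(o['qvel']).max())
```

```text
1.45 [520.38143968 359.18409685 236.10910582] [ 2.22089340e+00  2.22149540e+00 -1.79444551e-03] 0.02610259727332273
```

View pics/w2.png

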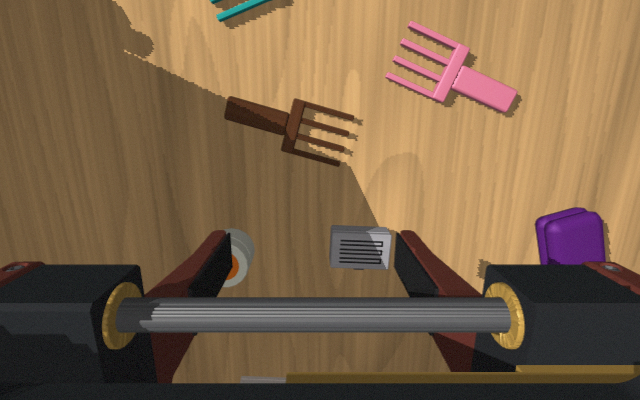

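Run:
```python
from h import *
v=np.load('o2.npy'); o={'ee_pos':v[:3],'orientation':v[3:]}
a=p2w('wrist',(228,107),12,o); b=p2w('wrist',(349,142),12,o); d=b-a
print('pick ends',a,b,np.linalg.norm(d),'yaw',np.degrees(np.arctan2(d[1],d[0])),'mid',(a+b)/2)
u=d/np.linalg.norm(d); print('grip',(a+b)/2-14*u)
print('bar corners',p2w('wrist',(297,99),12,o),p2w('wrist',(283,152),12,o))
print('box',p2w('wrist',(359,244),30,o))
im=cv2.imread('pics/w2.png')[80:180,210:370]; cv2.imwrite('pics/c3.png',cv2.resize(im,(800,500),interpolation=cv2.INTER_CUBIC))
```

```text
pick ends [426.  436.3  12. ] [559.7 398.4  12. ] 138.96798192389502 yaw -15.826466411772783 mid [492.85 417.35  12.  ]
grip [479.38071035 421.16814568  12.        ]
bar corners [501.8 444.6  12. ] [485.1 387.2  12. ]
box [572.8 282.5  30. ]
```

View pics/c3.png

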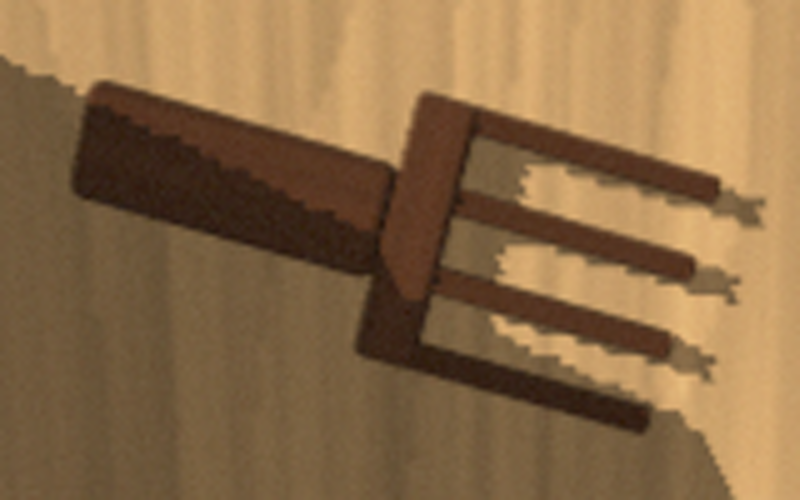

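Wrist views: pot disc at (215,145) in w1, box lid centred (367,136) in w1, and pick handle end (227,107), tine ends' middle (347,141) in w2. Pick yaw is -15.8° and its measured length is 139 mm, as it should be. I'll take the pick first, turning the fingers +74° so they close across the handle.

{"name": "servo_tool", "arguments": {
  "plan": [
    [0,[-10,15,0],7],
    [0,[-20,30,0],14],
    [0,[-30,45,-20],21],
    [0,[-41,61,-40],28],
    [0,[-41,61,-60],35],
    [0,[-41,61,-80],42],
    [0,[-41,61,-100],49],
    [0,[-41,61,-120],56],
    [0,[-41,61,-140],63],
    [0,[-41,61,-150],70]
  ]
}}

```text
t: 2.33
ee_pos: [478.8, 417.8, 84.4]
orientation: [-0.539, -3.093, 0.005]
ft_force: [-0.5, 0.4, -1.0]
width: 87.8
grasp_force: 0.0
```

{"name": "servo_tool", "arguments": {
  "plan": [
    [0,[0,0,0],4],
    [0,[0,0,0],4],
    [0,[0,0,0],4]
  ]
}}

```text
t: 2.58
ee_pos: [479.8, 419.4, 86.8]
orientation: [-0.444, -3.11, 0.001]
ft_force: [-0.3, 0.5, -0.6]
width: 88.0
grasp_force: 0.0
```

Run:
```python
from h import *
o=ctrl.get_obs(); im=ctrl.get_image('wrist')
cv2.imwrite('pics/w3.png',im); np.save('o3.npy',np.r_[o['ee_pos'],o['orientation']]); print(o['t'],o['ee_pos'],o['qpos'])
Rm=R.from_rotvec(o['orientation']).as_matrix(); print('close dir',np.degrees(np.arctan2(Rm[1,1],Rm[0,1])))
print(w2p('wrist',[478.5,421,12],o),w2p('wrist',[492.5,417.3,12],o))
```

```text
2.5833 [479.76458597 419.42107937  86.83798893] [ 6.99801826e-01  6.30644156e-01  1.68182483e+00 -2.55134835e-04
  8.29404890e-01 -5.87267761e-01]
close dir 73.75352861664508
[314.9 214.9] [315.4 234. ]
```

View pics/w3.png

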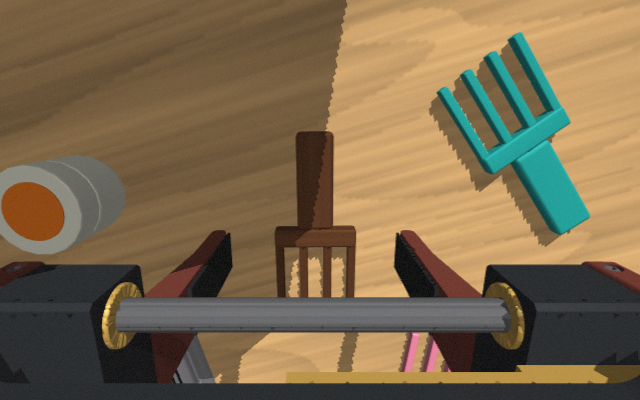

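Run:
```python
from h import *
v=np.load('o3.npy'); o={'ee_pos':v[:3],'orientation':v[3:]}
for u in [(315,132),(315,227),(315.5,246)]: print(p2w('wrist',u,12,o))
```

```text
[422.8 437.3  12. ]
[487.3 418.5  12. ]
[501.6 414.8  12. ]
```

{"name": "servo_tool", "arguments": {
  "plan": [
    [0,[-4,2,-25],0],
    [0,[-4,2,-45],0],
    [0,[-4,2,-60],0],
    [0,[-4,2,-69],0],
    [0,[-4,2,-69],0],
    [0.4,[-4,2,-69],0],
    [1,[-4,2,-69],0],
    [1,[-4,2,-69],0],
    [1,[-4,2,-69],0],
    [1,[-4,2,-69],0]
  ]
}}

```text
t: 3.47
ee_pos: [475.3, 423.3, 18.4]
orientation: [0.437, 3.11, 0.001]
ft_force: [0.0, 0.7, -0.3]
width: 57.9
grasp_force: 0.0
```

{"name": "servo_tool", "arguments": {
  "plan": [
    [1,[0,0,0],0],
    [1,[0,0,0],0],
    [1,[0,0,0],0],
    [1,[0,0,0],0]
  ]
}}

```text
t: 3.8
ee_pos: [475.0, 423.0, 17.7]
orientation: [0.437, 3.111, 0.0]
ft_force: [-0.3, 0.7, -0.3]
width: 31.4
grasp_force: 0.0
```

{"name": "servo_tool", "arguments": {
  "plan": [
    [1,[0,0,0],0],
    [1,[0,0,0],0],
    [1,[0,0,0],0],
    [1,[0,0,20],0],
    [1,[0,0,45],0],
    [1,[0,0,70],0],
    [1,[0,0,70],0]
  ]
}}

```text
t: 4.38
ee_pos: [477.2, 425.0, 92.2]
orientation: [0.437, 3.106, 0.008]
ft_force: [0.4, 0.9, 0.8]
width: 25.8
grasp_force: 30.0
```

Run:
```python
from h import *
o=ctrl.get_obs(); im=ctrl.get_image('wrist')
cv2.imwrite('pics/w4.png',im); np.save('o4.npy',np.r_[o['ee_pos'],o['orientation']]); print(o['t'],o['ee_pos'],o['width'],o['grasp_force'])
```

```text
4.3833 [477.2179764  424.96298649  92.21131282] 25.803644005698512 29.999844431877136
```

View pics/w4.png

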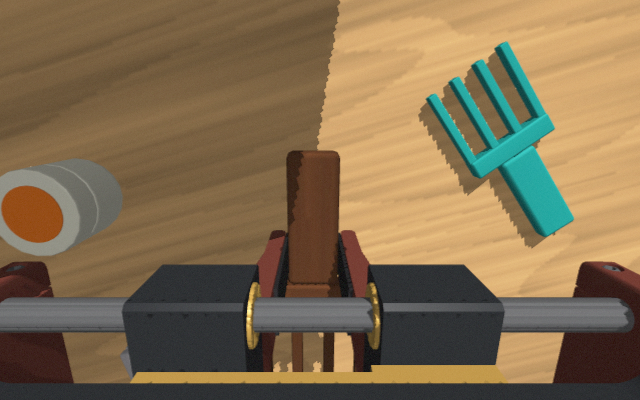

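Run:
```python
from h import *
v=np.load('o4.npy'); o={'ee_pos':v[:3],'orientation':v[3:]}
Rm=R.from_rotvec(v[3:]).as_matrix()
for u in [(313,151),(313,284)]: 
  p=p2w('wrist',u,86.5,o); print(p, Rm.T@(p-v[:3]))
print('tool x dir',Rm[:,0],'close',np.degrees(np.arctan2(Rm[1,1],Rm[0,1])))
```

```text
[424.5 439.9  86.5] [54.81487388 -0.20348495  5.49606203]
[491.  420.8  86.5] [-14.37317323  -0.23746642   5.76621419]
tool x dir [-0.96126299  0.27560514 -0.00390742] close 74.0031201833069
```

Pick is held, its origin 14.7 mm from the TCP. Carrying it to the green mat, TCP target (462,-12), turned -77°.

{"name": "servo_tool", "arguments": {
  "plan": [
    [1,[0,-15,30],-5],
    [1,[0,-50,60],-12],
    [1,[-1,-88,60],-19],
    [1,[-2,-126,60],-26],
    [1,[-3,-164,60],-33],
    [1,[-4,-202,60],-40],
    [1,[-5,-240,60],-47],
    [1,[-6,-278,60],-54],
    [1,[-8,-316,60],-61],
    [1,[-10,-354,60],-68]
  ]
}}

```text
t: 5.27
ee_pos: [463.9, 67.3, 146.7]
orientation: [-2.108, -2.328, 0.002]
ft_force: [0.3, 0.4, -0.8]
width: 25.4
grasp_force: 30.0
```

{"name": "servo_tool", "arguments": {
  "plan": [
    [1,[-2,-38,0],-5],
    [1,[-3,-70,0],-9],
    [1,[-3,-81,0],-9],
    [1,[-3,-81,0],-9],
    [1,[-3,-81,0],-9],
    [1,[-3,-81,0],-9]
  ]
}}

```text
t: 5.77
ee_pos: [461.8, -11.0, 147.2]
orientation: [-2.277, -2.164, 0.001]
ft_force: [0.4, 0.5, -0.9]
width: 25.5
grasp_force: 30.0
```

Run:
```python
from h import *
o=ctrl.get_obs(); im=ctrl.get_image('wrist')
cv2.imwrite('pics/w5.png',im); np.save('o5.npy',np.r_[o['ee_pos'],o['orientation']]); print(o['t'],o['ee_pos'],o['width'],o['grasp_force'])
Rm=R.from_rotvec(o['orientation']).as_matrix();print('close',np.degrees(np.arctan2(Rm[1,1],Rm[0,1])))
```

```text
5.7667 [461.83933754 -11.00860344 147.2486333 ] 25.533836672677822 29.99986857175827
close -2.9154909995904585
```

View pics/w5.png

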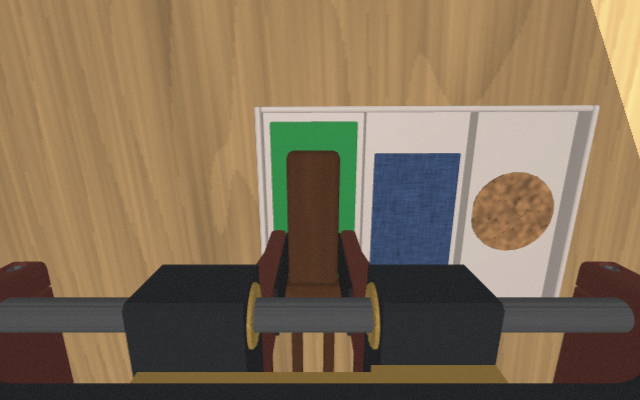

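Run:
```python
from h import *
v=np.load('o5.npy'); o={'ee_pos':v[:3],'orientation':v[3:]}
th=np.radians(-3.1); dn=np.array([np.sin(th),-np.cos(th),0])
print('green',p2w('wrist',(314,122),8,o)+82.5*dn,'blue',p2w('wrist',(416.5,153.5),8,o)+55*dn,'cork',p2w('wrist',(512.5,211),8,o))
```

```text
green [460.33849793 -29.9792753    8.        ] blue [550.22566529 -33.91951687   8.        ] cork [642.8 -36.3   8. ]
```

{"name": "servo_tool", "arguments": {
  "plan": [
    [1,[-1,-2,-35],0],
    [1,[-1,-2,-70],0],
    [1,[-1,-2,-95],0],
    [1,[-1,-2,-110],0],
    [1,[-1,-2,-118],0],
    [1,[-1,-2,-121],0],
    [1,[-1,-2,-121],0],
    [1,[-1,-2,-121],0],
    [1,[-1,-2,-121],0]
  ]
}}

```text
t: 6.57
ee_pos: [461.8, -13.6, 27.5]
orientation: [2.277, 2.162, 0.002]
ft_force: [0.3, -0.0, 0.4]
width: 25.5
grasp_force: 30.0
```

{"name": "servo_tool", "arguments": {
  "plan": [
    [0.55,[0,0,0],0],
    [0.55,[0,0,0],0],
    [0.55,[0,0,0],0],
    [0.55,[0,0,0],0],
    [0.55,[0,0,0],0]
  ]
}}

```text
t: 6.98
ee_pos: [461.1, -14.0, 26.8]
orientation: [2.279, 2.162, 0.0]
ft_force: [-0.9, -0.2, 0.3]
width: 39.4
grasp_force: 0.0
```

{"name": "servo_tool", "arguments": {
  "plan": [
    [0.55,[0,0,25],0],
    [0.4,[0,0,60],0],
    [0,[0,10,95],7],
    [0,[-5,40,124],14],
    [0,[-10,80,124],21],
    [0,[-17,120,124],28],
    [0,[-24,160,124],35],
    [0,[-31,200,124],42],
    [0,[-38,240,124],49],
    [0,[-42,262,124],56]
  ]
}}

```text
t: 7.82
ee_pos: [418.3, 251.4, 150.9]
orientation: [0.985, 2.983, 0.002]
ft_force: [0.9, -0.6, 0.1]
width: 87.9
grasp_force: 0.0
```

{"name": "servo_tool", "arguments": {
  "plan": [
    [0,[0,8,0],7],
    [0,[0,16,0],14],
    [0,[0,16,0],21],
    [0,[0,16,0],28],
    [0,[0,16,0],34],
    [0,[0,16,0],34],
    [0,[0,16,0],34],
    [0,[0,16,0],34]
  ]
}}

```text
t: 8.48
ee_pos: [419.0, 263.9, 150.7]
orientation: [-0.087, -3.14, 0.0]
ft_force: [0.4, 0.4, -0.4]
width: 87.6
grasp_force: 0.0
```

Run:
```python
from h import *
o=ctrl.get_obs(); im=ctrl.get_image('wrist')
cv2.imwrite('pics/w6.png',im); np.save('o6.npy',np.r_[o['ee_pos'],o['orientation']]); print(o['t'],o['ee_pos'],o['width'],o['qpos'])
Rm=R.from_rotvec(o['orientation']).as_matrix();print('close',np.degrees(np.arctan2(Rm[1,1],Rm[0,1])))
print(w2p('wrist',[419.1,265.5,52],o))
```

```text
8.4833 [418.95554443 263.91604711 150.66714261] 87.5697734122124 [ 5.38112057e-01  3.62987662e-01  1.97544401e+00 -1.16113408e-05
  8.03240877e-01 -9.77047707e-01]
close 86.81272183850285
[314.9 207.9]
```

View pics/w6.png

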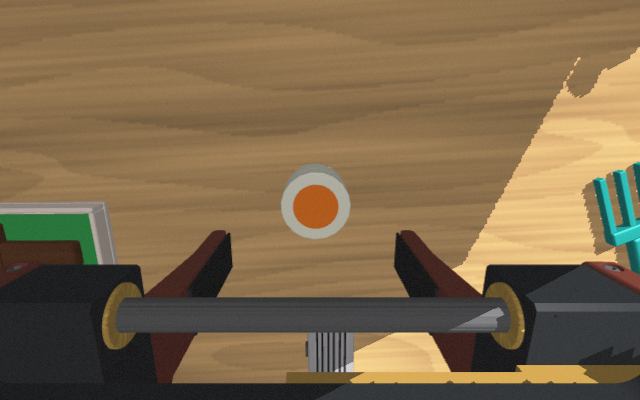

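{"name": "servo_tool", "arguments": {
  "plan": [
    [0,[-1,2,-35],0],
    [0,[-1,2,-70],0],
    [0,[-1,2,-100],0],
    [0,[-1,2,-120],0],
    [0,[-1,2,-120],0],
    [0,[-1,2,-120],0],
    [1,[-1,2,-120],0],
    [1,[-1,2,-120],0],
    [1,[-1,2,-120],0],
    [1,[-1,2,-120],0]
  ]
}}

```text
t: 9.37
ee_pos: [418.7, 266.5, 31.9]
orientation: [0.083, 3.139, 0.002]
ft_force: [-0.5, -0.2, -0.1]
width: 64.7
grasp_force: 0.0
```

{"name": "servo_tool", "arguments": {
  "plan": [
    [1,[0,0,0],0],
    [1,[0,0,0],0],
    [1,[0,0,0],0],
    [1,[0,0,0],0],
    [1,[0,0,0],0]
  ]
}}

```text
t: 9.78
ee_pos: [418.4, 266.3, 31.4]
orientation: [0.082, 3.14, 0.001]
ft_force: [-1.0, -1.2, 7.8]
width: 55.3
grasp_force: 30.0
```

{"name": "servo_tool", "arguments": {
  "plan": [
    [1,[0,0,30],0],
    [1,[5,-5,65],0],
    [1,[20,-25,95],0],
    [1,[40,-54,100],0],
    [1,[62,-84,100],0],
    [1,[85,-115,100],0],
    [1,[108,-146,100],0],
    [1,[131,-177,100],0],
    [1,[154,-208,100],0],
    [1,[177,-238,100],0]
  ]
}}

```text
t: 10.62
ee_pos: [595.4, 26.1, 130.5]
orientation: [-0.083, -3.14, 0.0]
ft_force: [0.5, 1.3, -2.6]
width: 55.4
grasp_force: 30.0
```

{"name": "servo_tool", "arguments": {
  "plan": [
    [1,[23,-31,0],0],
    [1,[40,-54,0],0],
    [1,[48,-65,0],0],
    [1,[48,-65,0],0],
    [1,[48,-65,0],0],
    [1,[48,-65,0],0]
  ]
}}

```text
t: 11.12
ee_pos: [641.6, -35.8, 130.1]
orientation: [-0.081, -3.139, -0.001]
ft_force: [-0.0, 0.6, -1.5]
width: 55.3
grasp_force: 30.0
```

Run:
```python
from h import *
o=ctrl.get_obs(); print(o['t'],o['ee_pos'],o['width'],o['grasp_force'])
s=ctrl.get_image('wrist'); cv2.imwrite('pics/w7.png',s)
np.save('o7.npy',np.r_[o['ee_pos'],o['orientation']])
# pot disc top at tcp+20.6; expected pixel if centred
print(w2p('wrist',o['ee_pos']+np.array([0,0,20.6]),o), w2p('wrist',[643.2,-36.5,8],o))
```

```text
11.1167 [641.61595417 -35.82591046 130.14898954] 55.269589106223975 29.99972976394929
[313.  285.1] [312.1 202.2]
```

View pics/w7.png

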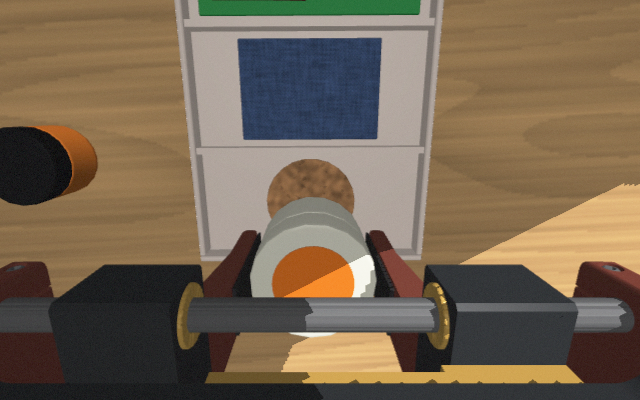

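{"name": "servo_tool", "arguments": {
  "plan": [
    [1,[1,-1,-30],0],
    [1,[1,-1,-55],0],
    [1,[1,-1,-75],0],
    [1,[1,-1,-85],0],
    [1,[1,-1,-90],0],
    [1,[1,-1,-90],0],
    [1,[1,-1,-90],0],
    [1,[1,-1,-90],0]
  ]
}}

```text
t: 11.83
ee_pos: [644.7, -37.6, 41.7]
orientation: [0.081, 3.139, -0.0]
ft_force: [-0.5, 0.5, -2.4]
width: 55.2
grasp_force: 30.0
```

{"name": "servo_tool", "arguments": {
  "plan": [
    [0.2,[0,0,0],0],
    [0,[0,0,0],0],
    [0,[0,0,0],0],
    [0,[0,0,0],0],
    [0,[0,0,0],0],
    [0,[0,0,0],0]
  ]
}}

```text
t: 12.33
ee_pos: [644.1, -38.0, 40.8]
orientation: [0.082, 3.14, -0.0]
ft_force: [-0.3, 0.5, 0.8]
width: 87.2
grasp_force: 0.0
```

{"name": "servo_tool", "arguments": {
  "plan": [
    [0,[0,0,35],0],
    [0,[0,0,70],0],
    [0,[0,10,100],0],
    [0,[-8,45,110],0],
    [0,[-16,84,110],0],
    [0,[-24,123,110],0],
    [0,[-33,162,110],0],
    [0,[-42,201,110],0],
    [0,[-51,240,110],0],
    [0,[-60,279,110],0]
  ]
}}

```text
t: 13.17
ee_pos: [583.2, 242.8, 150.8]
orientation: [0.082, 3.14, 0.0]
ft_force: [0.6, 0.3, -0.9]
width: 87.9
grasp_force: 0.0
```

{"name": "servo_tool", "arguments": {
  "plan": [
    [0,[-8,25,0],0],
    [0,[-8,31,0],0],
    [0,[-8,31,0],0],
    [0,[-8,31,0],0],
    [0,[-8,31,0],0]
  ]
}}

```text
t: 13.58
ee_pos: [576.4, 270.6, 150.6]
orientation: [-0.084, -3.14, 0.001]
ft_force: [-0.1, -0.1, -1.0]
width: 87.7
grasp_force: 0.0
```

Run:
```python
from h import *
o=ctrl.get_obs(); print(o['t'],o['ee_pos'],o['width'])
s=ctrl.get_image('wrist'); cv2.imwrite('pics/w8.png',s)
np.save('o8.npy',np.r_[o['ee_pos'],o['orientation']])
print(w2p('wrist',[575.5,272.5,30],o))
```

```text
13.5833 [576.36085398 270.58508328 150.58767276] 87.70191179926755
[315.1 199.5]
```

View pics/w8.png

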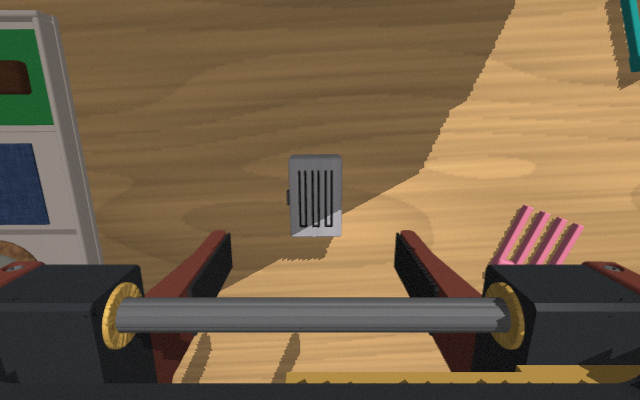

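{"name": "servo_tool", "arguments": {
  "plan": [
    [0,[-2,2,-35],0],
    [0,[-2,2,-70],0],
    [0,[-2,2,-100],0],
    [0,[-2,2,-120],0],
    [0,[-2,2,-130],0],
    [0,[-2,2,-130],0],
    [1,[-2,2,-130],0],
    [1,[-2,2,-130],0],
    [1,[-2,2,-130],0],
    [1,[-2,2,-130],0]
  ]
}}

```text
t: 14.47
ee_pos: [575.0, 274.4, 22.3]
orientation: [0.082, 3.138, 0.002]
ft_force: [0.4, 0.7, 0.3]
width: 64.8
grasp_force: 0.0
```

{"name": "servo_tool", "arguments": {
  "plan": [
    [1,[0,0,0],0],
    [1,[0,0,0],0],
    [1,[0,0,0],0],
    [1,[0,0,0],0],
    [1,[0,0,0],0],
    [1,[0,0,0],0],
    [1,[0,0,0],0]
  ]
}}

```text
t: 15.05
ee_pos: [574.1, 274.2, 21.1]
orientation: [0.082, 3.14, 0.0]
ft_force: [-1.7, -0.9, 6.1]
width: 44.9
grasp_force: 30.0
```

{"name": "servo_tool", "arguments": {
  "plan": [
    [1,[0,0,30],0],
    [1,[0,-5,65],0],
    [1,[-2,-30,100],0],
    [1,[-5,-66,110],0],
    [1,[-8,-104,110],0],
    [1,[-11,-142,110],0],
    [1,[-14,-180,110],0],
    [1,[-17,-218,110],0],
    [1,[-20,-256,110],0],
    [1,[-22,-290,110],0]
  ]
}}

```text
t: 15.88
ee_pos: [551.2, -18.0, 130.5]
orientation: [-0.083, -3.14, 0.0]
ft_force: [0.4, 0.5, -0.2]
width: 44.8
grasp_force: 30.0
```

{"name": "servo_tool", "arguments": {
  "plan": [
    [1,[0,-12,0],0],
    [1,[0,-17,0],0],
    [1,[0,-17,0],0],
    [1,[0,-17,0],0],
    [1,[0,-17,0],0]
  ]
}}

```text
t: 16.3
ee_pos: [552.1, -31.6, 130.5]
orientation: [-0.08, -3.14, -0.0]
ft_force: [0.9, -0.2, -1.5]
width: 45.0
grasp_force: 30.0
```

Now at (552,-32). The release TCP height is about 29, so down 101.

{"name": "servo_tool", "arguments": {
  "plan": [
    [1,[0,-1,-35],0],
    [1,[0,-1,-65],0],
    [1,[0,-1,-85],0],
    [1,[0,-1,-96],0],
    [1,[0,-1,-101],0],
    [1,[0,-1,-101],0],
    [1,[0,-1,-101],0],
    [1,[0,-1,-101],0]
  ]
}}

```text
t: 16.97
ee_pos: [552.8, -33.5, 30.4]
orientation: [0.081, 3.139, -0.0]
ft_force: [0.8, 0.2, -0.8]
width: 44.7
grasp_force: 30.0
```

{"name": "servo_tool", "arguments": {
  "plan": [
    [0.2,[0,0,0],0],
    [0,[0,0,0],0],
    [0,[0,0,0],0],
    [0,[0,0,0],0],
    [0,[0,0,0],0],
    [0,[0,0,0],0]
  ]
}}

```text
t: 17.47
ee_pos: [552.0, -34.0, 29.7]
orientation: [0.082, 3.14, 0.0]
ft_force: [0.1, 0.2, 0.4]
width: 81.3
grasp_force: 0.0
```

{"name": "servo_tool", "arguments": {
  "plan": [
    [0,[0,0,35],0],
    [0,[0,0,75],0],
    [0,[0,0,115],0],
    [0,[0,0,155],0],
    [0,[0,0,195],0],
    [0,[0,-10,235],0],
    [0,[30,0,240],0],
    [0,[60,0,240],0],
    [0,[70,0,240],0],
    [0,[70,0,240],0]
  ]
}}

```text
t: 18.3
ee_pos: [623.4, -34.0, 269.3]
orientation: [0.082, 3.14, -0.0]
ft_force: [-0.3, 0.5, -0.2]
width: 88.0
grasp_force: 0.0
```

Run:
```python
from h import *
o=ctrl.get_obs(); print(o['t'],o['ee_pos'],o['width'])
s=ctrl.get_image('wrist'); np.save('o9.npy',np.r_[o['ee_pos'],o['orientation']]); cv2.imwrite('pics/w9.png',s)
cv2.imwrite('pics/s9.png',ctrl.get_image('scene'))
```

```text
18.3 [623.36269449 -33.97904818 269.3298514 ] 87.9923633885115
```

View pics/w9.png

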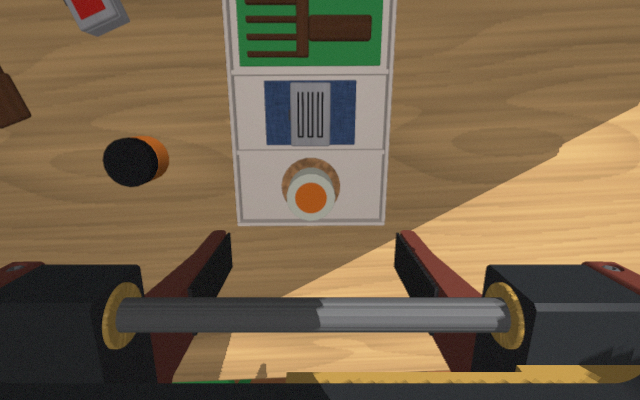

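Run:
```python
from h import *
v=np.load('o9.npy'); o={'ee_pos':v[:3],'orientation':v[3:]}
print('pot',p2w('wrist',(311,198),60,o),'box',p2w('wrist',(310.5,114),38,o),'pick junction',p2w('wrist',(309,27),20,o))
print('blue',p2w('wrist',(310,113),8,o),'green R/L',p2w('wrist',(382,40),8,o),p2w('wrist',(240,40),8,o))
print(p2w('wrist',(371,27),20,o),p2w('wrist',(247,30),20,o))
```

```text
pot [644.1 -37.1  60. ] box [552.4 -32.8  38. ] pick junction [459.7 -29.5  20. ]
blue [551.2 -33.5   8. ] green R/L [474.8  53.4   8. ] [ 466.3 -109.3    8. ]
[463.3  38.8  20. ] [459.1 -98.1  20. ]
```

The final view shows all three within about 2 mm of their mats' centres. Look-alikes were never approached. Handing in.

```bash
python3 -c "
from h import *
print(ctrl.close_job())"
```

```text
the job is handed in; nothing more can be done
None
```

The lotion pot is on the cork mat, the pin box (lid up) on the blue mat and the hair pick lengthwise on the green mat, each about 2 mm from its mat's centre in the last picture; everything is released, the arm went nowhere near the look-alikes, and I handed the job in at about 18 s without a verdict being shown.

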